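# Clamp the bar on the cutting bench

## Task

Two clamp blocks are bolted to the cutting bench with their levers swung up. Swing the lever of the block that has the steel bar lying in its channel fully down, so that the bar is held where it lies, and leave the empty block's lever open as it stands.

Things in the scene. Friction and masses are not known exactly. Their poses are not given: they have to be found in the camera images.
- clamp_block: Dark steel clamp block that holds the bar, bolted down, 120 (x) x 70 (y) x 38 mm high; origin at the centre of its underside, z up. A channel 24 mm wide, 8 mm deep runs along its y at x = -20 mm. Lever hinge axis: parallel to its y at x = +45, z = 56 mm, between cheeks reaching z = 66 mm. Shut, the lever points to the block's -x, over the channel. The empty block is identical.
- clamp_lever (a joint): Lever angle (rad) on that block: 0 shut (level, foot on the bar, stops there); grows as the grip swings up and back to the block's +x; starts at 0.7 to 1.1, stop at 1.4. Stiff hinge (0.3 N m): stays where left. Metal arm 16 mm wide, 10 thick; black grip 22 wide (y), 16 thick, 90 to 145 mm from the hinge, centre line through the hinge axis at y = 0; foot 65 mm from the hinge.
- bar: Bright steel flat bar, 20 x 110 x 14 mm, 0.24 kg, loose in the channel of the clamp block, its length (y) along the channel, standing 6 mm proud of the block and out beyond its sides. Origin at the centre of its underside.
- spare_grip (a point): Centre of the rubber grip (117.5 mm from its hinge) of the empty block's lever, which must stay up where it is.

How it is judged:
At the end, for the whole second after the job is handed in: The loaded block's lever is within 0.17 rad of shut and at rest; the bar lies in the channel: within 15 mm of its line, 32 mm of the block's middle along it, and under 10 mm off its floor; the empty block's grip is within 20 mm of its start (value of joint clamp_lever below 0.17 rad and velocity of joint clamp_lever between -0.05 and 0.05 rad/s and x of bar in the frame of clamp_block between -0.035 and -0.005 m and y of bar in the frame of clamp_block between -0.032 and 0.032 m and z of bar in the frame of clamp_block below 0.04 m and distance of spare_grip from where it was at the start of the episode below 0.02 m); the robot touches nothing.
It fails at once if the empty block's lever is moved by more than 20 mm at its grip (distance of spare_grip from where it was at the start of the episode above 0.02 m).
It also fails if it takes over 29 s, if anything falls off the work surface, if the arm or the gripper's body presses on something with over 40 N, if the wrist force passes 120 N, or if a joint passes its speed limit or range.

## Robot

A 6-joint arm with a two-finger parallel gripper is mounted at the origin on the work surface. World frame = base frame: x ahead of the robot, y to its left, z up, the work surface at z = 0. Lengths are in m, angles in rad, forces in N, time in s.
With the tool pointing down it reaches from about 0.35 to 0.725 m from the base axis. Payload 4.3 kg.
Tool frame: the origin (TCP) lies at the very end of the fingers, on their centre line; the grasp point (between the pads) lies 19 mm behind it; z points along the fingers, y is the line along which they close (so a half turn about z gives the same grasp; the last joint's range is limited). The gripper opens to 85 mm and grips with 20 to 120 N. Pads are 22 mm wide; open, the fingers measure 114 mm over their backs; the gripper's body (76 mm by 85 mm) begins 54 mm behind the grasp point. The pads swing forward as they close: fully open they stand 13 mm farther back than shut.
Start: joints at [1.11, 0.377, 0.081, 1.274, 0, 1.46], TCP at [0.198, 0.54, 0.231] pointing down, gripper open.
Joint ranges: [-2.72, 2.72], [-0.84, 1.66], [-1.02, 1.22], [-1.77, 2.12], [-1.37, 1.28], [-3.14, 3.14]. Speed limits (rad/s): [2.57, 2.57, 3.14, 3.14, 3.14, 3.14].

## Interface

Orientations are given as a unit quaternion [w, x, y, z].
In Python, from rig import manip, jaws, ik, telemetry, eyes, ticket gives the robot as it stands. Calls block until the motion is done:
- manip.reach(position, orientation): joint-space move of the TCP to a pose.
- manip.move_l(position, attitude=None, speed=0.15, stop_force=None): straight line of the TCP; attitude=None keeps the orientation; speed is the mean speed in m/s. With stop_force (N) it stops when the force on the tool has changed by that much, and returns True; else False.
- manip.move_joints(angles): joint-space move.
- jaws.move_gripper(opening): finger opening in m; the grip force is fixed at half the most; returns when the fingers have stopped.
- manip.hold(seconds).
- ik(position, orientation): joint angles nearest the present ones, or None.
- telemetry.sense(): the state.
- eyes.snapshot(name): name is "scene" or "top" or "wrist"; returns the picture (480x640x3 uint8, blue, green, red); there is no depth.
- eyes.camera_params(name): a dict with "fx", "fy", "cx", "cy" (pixels), "xyz" and "orientation" of the camera in the world. Camera axes: x right, y down, z forward; pixel columns grow to the right and rows downward; lengths in m; the calibration is good to about 2 mm. A picture is of the moment at which its call begins: read the wrist's pose just before it. camera_params takes no time and is no camera call; for the wrist camera it gives the pose at the moment of the call.
A pose or a line that the arm cannot do raises manip.Unreachable and nothing moves.
- ticket.job_done(): hands the job in; it is judged then, once.
The state is a dict: "time": time; "joint_pos": joint angles; "qd": joint speeds; "joint_torque": joint torques, N m; "eef_pos": TCP position; "tool_rot": TCP orientation; "force": force on the tool from outside, world axes, zero at the start; "wrist_torque": the same for the moment, N m; "grip_width": finger opening in m; "gripper_force": force on a finger pad.
Only numpy, scipy, OpenCV 4.12 (cv2) and the standard library are available. Lean on these libraries where they do the work, as an engineer would, in place of code of your own. Each camera call takes 0.05 s, during which the arm holds its last target. There are 200 camera calls.

## Working session

There is one attempt and no reset: what is moved stays moved. The work goes in short steps, each a Python script; the robot and the scene stay as the last script left them, time stands still between calls to the robot, and variables do not carry over. Pictures are saved under pics/ and viewed, at most 10 in all, crops included, and the job is handed in when it is done.

```bash
mkdir -p pics; ls; python3 - <<'E'
from rig import *
import cv2
for n in ("scene","top"):
    cv2.imwrite(f"pics/{n}0.png",eyes.snapshot(n)); print(n,eyes.camera_params(n))
print(telemetry.sense())
E
```

```text
pics
scene {'fx': 494.58943339192393, 'fy': 494.58943339192393, 'cx': 321.3275253784493, 'cy': 230.53934153111916, 'xyz': array([1.02744567, 0.51553197, 0.68172899]), 'orientation': array([-0.14424227,  0.31184133,  0.86043971, -0.376288  ])}
top {'fx': 568.8786836483182, 'fy': 568.8786836483182, 'cx': 318.81821487653434, 'cy': 244.04497620405755, 'xyz': array([ 0.43419494, -0.00233907,  0.99100803]), 'orientation': array([ 0.05878694, -0.69645219,  0.71335361, -0.05123534])}
{'time': 0.1, 'joint_pos': array([ 1.10968033e+00,  3.78008635e-01,  7.97079086e-02,  1.27440111e+00,
       -3.65152552e-05,  1.46052198e+00]), 'qd': array([ 3.72547513e-04, -1.44650657e-03,  3.21332634e-03, -2.78302093e-04,
        3.62729397e-04,  6.82945135e-05]), 'joint_torque': array([ 1.31029130e-03, -4.64693499e+01,  2.70582819e+01,  1.19599098e-02,
       -9.29522776e-05,  2.10598898e-06]), 'eef_pos': array([0.19733588, 0.53942073, 0.2304237 ]), 'tool_rot': array([-2.50992198e-04,  1.74522425e-01,  9.84652738e-01, -9.19281608e-04]), 'force': array([-0.45434938,  0.46017281,  0.01611711]), 'wrist_torque': array([ 0.01778722, -0.02860765, -0.01164245]), 'gripper_force': 0.0, 'grip_width': 0.08537095777096632}
```

View pics/scene0.png

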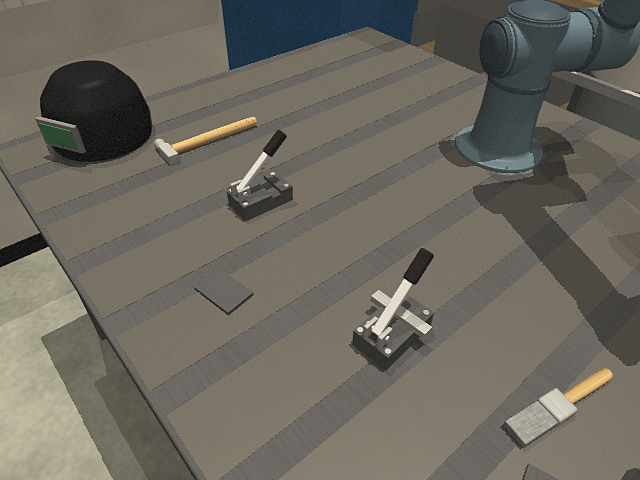

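View pics/top0.png

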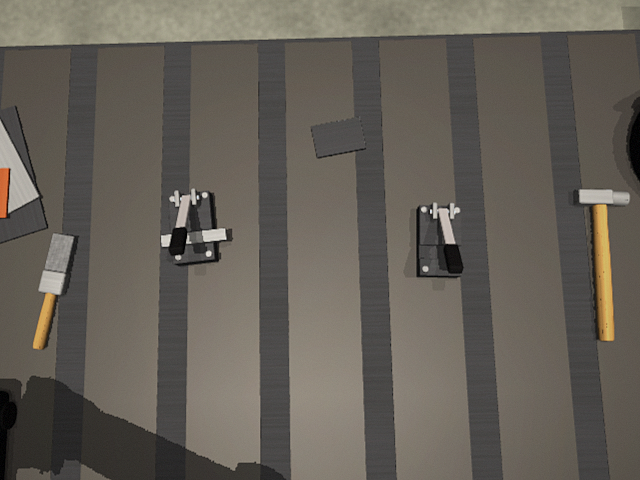

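The steel bar is in the block at about (193,228) in the top view and (393,330) in the scene view. The empty block is at (438,240) in the top view. I'll zoom in on the loaded one.

```bash
python3 - <<'E'
import cv2,numpy as np
a=cv2.imread("pics/top0.png")[180:280,145:245]; b=cv2.imread("pics/scene0.png")[240:380,340:440]
f=lambda i,k:cv2.resize(i,None,fx=k,fy=k,interpolation=cv2.INTER_NEAREST)
c=np.zeros((560,800,3),np.uint8); c[:400,:400]=f(a,4); c[:,400:]=f(b,4)
cv2.imwrite("pics/crop.png",c)
E
```

```text
(no output)
```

View pics/crop.png

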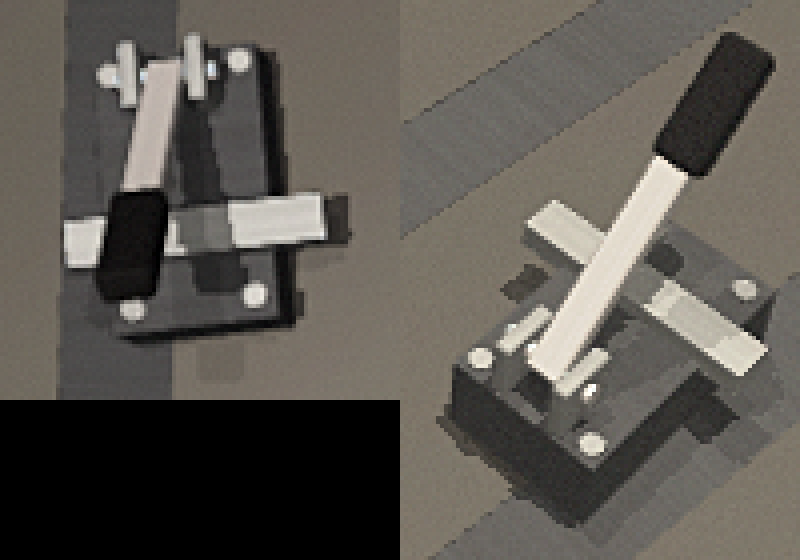

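The crop gives the four bolts, the cheeks and the grip in the top view, and the grip in the scene view. Next: block pose from the bolts, lever angle from the grip centre in both views.

```bash
cat > h.py <<'E'
from rig import *
import cv2,numpy as np
from scipy.spatial.transform import Rotation as R
def ray(n,p):
    c=eyes.camera_params(n); q=c["orientation"]
    d=R.from_quat(np.r_[q[1:],q[0]]).apply([(p[0]-c["cx"])/c["fx"],(p[1]-c["cy"])/c["fy"],1.])
    return np.array(c["xyz"]),d/np.linalg.norm(d)
def plane(n,p,z):
    o,d=ray(n,p); return o+d*(z-o[2])/d[2]
def tri(p1,p2):
    A=np.zeros((3,3));b=np.zeros(3);L=[ray("top",p1),ray("scene",p2)]
    for o,d in L: P=np.eye(3)-np.outer(d,d);A+=P;b+=P@o
    x=np.linalg.solve(A,b); return x,[np.linalg.norm(np.cross(x-o,d)) for o,d in L]
def black(img,x0,x1,y0,y1):
    m=(img[y0:y1,x0:x1].max(2)<36).astype(np.uint8)
    m=cv2.morphologyEx(m,cv2.MORPH_OPEN,np.ones((5,5)))
    n,_,s,c=cv2.connectedComponentsWithStats(m); k=1+s[1:,4].argmax()
    return c[k]+[x0,y0],s[k]
E
python3 - <<'E'
from h import *
t=lambda x,y:(x/4+145-.4,y/4+180-.4)
B=np.array([plane("top",t(*p),.0405) for p in [(107,75),(239,60),(132,309),(255,294)]])
print(B); c=B.mean(0); v=B[:2].mean(0)-B[2:].mean(0); w=B[0]-B[1]+B[2]-B[3]
print("c",c,"yaw",np.arctan2(v[1],v[0]),np.arctan2(-w[0],w[1]))
# scene bolts check
s=lambda x,y:((x-400)/4+340-.4,y/4+240-.4)
S=np.array([plane("scene",s(*p),.0405) for p in [(480,358),(592,443),(744,289)]]);print(S, "centre", (S[0]+0*S[1]+0)*1)
print("cheek",plane("top",t(160,70),.066),"bar",[plane("top",t(*p),.044)[:2] for p in [(65,245),(322,217)]])
g1,s1=black(cv2.imread("pics/top0.png"),160,195,220,262); g2,s2=black(cv2.imread("pics/scene0.png"),395,440,245,290)
print(g1,s1,g2,s2,tri(g1,g2))
E
```

```text
[[0.6693694  0.25768458 0.0405    ]
 [0.67450361 0.20088938 0.0405    ]
 [0.56761712 0.24533027 0.0405    ]
 [0.57273173 0.19326934 0.0405    ]]
c [0.62105546 0.22429339 0.0405    ] yaw 0.09782913603440697 0.09387345557877955
[[0.67079224 0.20037727 0.0405    ]
 [0.66503093 0.25619194 0.0405    ]
 [0.56399009 0.24429226 0.0405    ]] centre [0.67079224 0.20037727 0.0405    ]
cheek [0.66462707 0.22851443 0.066     ] bar [array([0.59516326, 0.27327835]), array([0.60444954, 0.16435586])]Traceback (most recent call last):
  File "<stdin>", line 10, in <module>
  File "h.py", line 17, in black
    n,_,s,c=cv2.connectedComponentsWithStats(m); k=1+s[1:,4].argmax()
                                                     ~~~~~~~~~~~~~~^^
ValueError: attempt to get argmax of an empty sequence
```

```bash
sed -i 's/<36/<50/; s/(5,5)/(3,3)/' h.py; python3 - <<'E'
from h import *
g1,s1=black(cv2.imread("pics/top0.png"),160,195,220,260); g2,s2=black(cv2.imread("pics/scene0.png"),395,440,245,290)
g,e=tri(g1,g2);print(g1,s1,g2,s2,g,e)
c=np.array([.6198,.2238]);yaw=.096;h=np.r_[c+.045*np.array([np.cos(yaw),np.sin(yaw)]),.056]
d=g-h;b=[-d[0]*np.cos(yaw)-d[1]*np.sin(yaw),-d[0]*np.sin(yaw)+d[1]*np.cos(yaw),d[2]];print("hinge",h,"rel",b,"r",np.hypot(b[0],b[2]),"th",np.arctan2(b[2],b[0]))
for p in (0,np.pi):
    q=(R.from_euler('z',yaw+p)*R.from_euler('x',np.pi)).as_quat();q=np.r_[q[3],q[:3]]
    for P in ([.60,.21,.2],[.55,.21,.07]): print(p,ik(P,q))
E
```

```text
[177.67804878 241.18780488] [  8   8  19  28 410] [418.79234973 266.8852459 ] [ 13   8  25  31 366] [0.57743763 0.22117001 0.13754459] [np.float64(0.0010855001748566703), np.float64(0.00108550017485669)]
hinge [0.6645928  0.22811337 0.056     ] rel [np.float64(0.08741940436979655), np.float64(0.0014426682288531485), np.float64(0.08154459441186585)] r 0.11954778600277675 th 0.7506425686266622
0 [ 0.23693246  0.51378374  0.21214117  1.26915376  0.         -3.00066019]
0 [ 0.25700652  0.49818922 -0.16333894  0.90926817  0.         -2.98058613]
3.141592653589793 [0.23693246 0.51378374 0.21214117 1.26915376 0.         0.14093246]
3.141592653589793 [ 0.25700652  0.49818922 -0.16333894  0.90926817  0.          0.16100652]
```

Lever angle is about 0.75, and the radius check gives 119.5 mm against 117.5 nominal. I'll close the fingers and push the grip along its arc with a force guard.

```bash
cat >> h.py <<'E'
yaw=.096; H=np.array([.6646,.2285,.056])
_q=(R.from_euler('z',yaw+np.pi)*R.from_euler('x',np.pi)).as_quat(); Q=np.r_[_q[3],_q[:3]]
def tip(th,gap=0.,r=.118,off=.011):
    n=.008+gap; x=-r*np.cos(th)+n*np.sin(th)+off; z=r*np.sin(th)+n*np.cos(th)
    return H+[x*np.cos(yaw),x*np.sin(yaw),z]
E
python3 - <<'E'
from h import *
jaws.move_gripper(0.0)
p=tip(.8,.025); manip.reach(p+[0,0,.06],Q); manip.move_l(p)
for th in (.7,.55,.4,.25,.12,.04,-.02,-.06,-.1):
    hit=manip.move_l(tip(th),speed=.08,stop_force=15); s=telemetry.sense()
    print(th,hit,s["eef_pos"].round(4),tip(th).round(4),s["force"].round(1),round(s["time"],2))
    if hit: break
cv2.imwrite("pics/scene1.png",eyes.snapshot("scene")[200:400,300:500])
E
```

```text
0.7 False [0.5915 0.2216 0.1392] [0.5908 0.2214 0.1381] [ 0.4 -0.1  0.4] 3.92
0.55 False [0.5797 0.2203 0.1247] [0.5796 0.2203 0.1245] [ 0.1  0.2 -0.2] 4.3
0.4 False [0.5702 0.2194 0.1092] [0.5705 0.2194 0.1093] [0.1 0.4 0.4] 4.67
0.25 False [0.5633 0.2187 0.0927] [0.5637 0.2188 0.0929] [-0.2  0.1  0.2] 5.05
0.12 False [0.5594 0.2183 0.0778] [0.5599 0.2184 0.0781] [-0.   0.2  0.3] 5.39
0.04 False [0.5581 0.2182 0.0684] [0.5585 0.2183 0.0687] [-0.2  0.2 -0.3] 5.66
-0.02 False [0.5594 0.2186 0.0639] [0.558  0.2182 0.0616] [-2.  -1.5 11.2] 5.91
-0.06 False [0.5594 0.2187 0.0635] [0.5578 0.2182 0.0569] [-12.1  -3.8  37.6] 6.16
-0.1 False [0.5595 0.2187 0.063 ] [0.5579 0.2182 0.0522] [-22.3  -6.5  64.5] 6.41
```

The tip stopped at z=0.063, where a shut grip's top would be, and the push force is now high. I'll back off straight up and look.

```bash
python3 - <<'E'
from h import *
p=telemetry.sense()["eef_pos"]
manip.move_l(p+[0,0,.005],speed=.05); manip.move_l(p+[0,0,.15]); manip.reach([.42,.42,.25],Q); manip.hold(.3)
a=eyes.snapshot("top")[180:280,145:245]; b=eyes.snapshot("scene")[240:380,340:440]
f=lambda i,k:cv2.resize(i,None,fx=k,fy=k,interpolation=cv2.INTER_NEAREST)
c=np.zeros((560,800,3),np.uint8); c[:400,:400]=f(a,4); c[:,400:]=f(b,4)
cv2.imwrite("pics/crop2.png",c); s=telemetry.sense(); print(s["time"],s["force"])
E
```

```text
9.4167 [-0.88315154 -0.68430692 -0.39331587]
```

View pics/crop2.png

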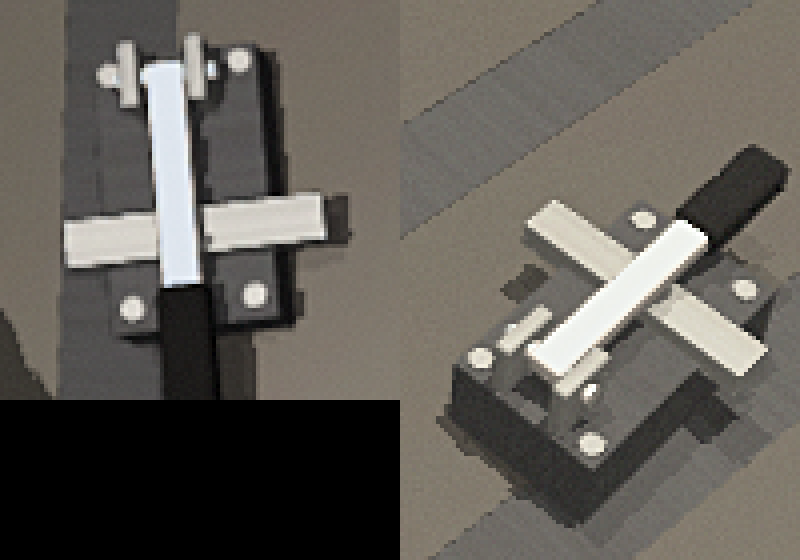

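The lever now lies level across the bar: in the top crop the arm runs from (165,70) to (180,285) and the bar is still at (65,245)–(322,217). The robot is clear of everything.

```bash
python3 -c "
from rig import ticket
print(ticket.job_done())"
```

```text
the job is handed in; nothing more can be done
None
```

The loaded block's lever is swung fully down onto the bar, which did not move; the robot never went near the empty block's lever, and I handed the job in at about 9.4 s, though no verdict came back.

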